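# Set out the stacked games

### The arm

A 6-joint arm with a two-finger parallel gripper is mounted at the origin on the work surface. World frame = base frame: x ahead of the robot, y to its left, z up, the work surface at z = 0. Lengths are in m, angles in rad, forces in N, time in s.
With the tool pointing down it reaches from about 0.325 to 1 m from the base axis. Payload 5.1 kg.
Tool frame: the origin (TCP) lies at the very end of the fingers, on their centre line; the grasp point (between the pads) lies 19 mm behind it; z points along the fingers, y is the direction in which the jaws open and shut (so a half turn about z gives the same grasp; the last joint's range is limited). The gripper opens to 85 mm and grips with 20 to 120 N. Pads are 22 mm wide; open, the fingers measure 114 mm over their backs; the gripper's body (76 mm by 85 mm) begins 54 mm behind the grasp point. The pads swing forward as they close: fully open they stand 13 mm farther back than shut.
Start: joints at [1.139, 0.124, 1.65, -0, 1.367, -0.083], TCP at [0.222, 0.611, 0.231] pointing down, gripper open.
Joint ranges: [-2.61, 2.61], [-1.02, 2.33], [0.03, 2.71], [-1.35, 4.49], [0.32, 2.68], [-2.91, 2.91]. Speed limits (rad/s): [2.57, 2.57, 3.14, 3.14, 3.14, 3.14].

### API

Orientations are given as a unit quaternion [x, y, z, w].
In Python, from bench import get_obs, optics, order, finder gives the robot as it stands.
- The arm moves only by the tool send_rows, never from a script. Its argument "targets" is a list of rows, each a list of 3 entries, a list of its own where there are three numbers: the shift along the tool's x, y, z in m, then the turn about the tool's z in rad, then the finger opening in m, from 0 to 0.0854. In form: [[[dx, dy, dz], turn, claw], ...]. A call has 1 to 20 rows; each row shifts and turns the pose as measured when the row begins, along the tool's axes as they then stand; what a row does not reach is not made up. A row lasts 1/10 s, in which the tool goes at most 50 mm and 8.59 degrees, less where a joint would pass 70% of its speed; a pose out of reach is approached as far as the arm can. A call is refused whole if a number of a shift passes 0.05 or a number of a turn 0.15, either way. A call with a gripper value outside its range is refused whole. The fingers move at their own pace and stop on an object; "grip_force" is the grip in N (left out, the last holds). Time passes only in rows, so rows that do not move let the fingers close. It gives the time, the measured TCP pose, the force and the opening at its end, in the units of the state.
- get_obs(): the state, without advancing time (a new reading comes with each control period).
- optics.get_image(name): name is "scene" or "top" or "wrist"; returns a dict with "img" (420x560x3 uint8, blue, green, red), "fx", "fy", "cx", "cy" (pixels), "rvec" (rotation vector, rad) and "tvec" (3), from world to camera coordinates, as OpenCV has them. Camera axes: x right, y down, z forward; pixel columns grow to the right and rows downward; lengths in m; the calibration is good to about 2 mm. A picture is of the moment at which its call begins. There is no depth.
- order.finish_job(): hands the job in, once; it reports no verdict.
Trained networks look in a picture, given as the dict that the camera call returned (one of the last four; its "shot" number tells which), for a name from the list of things; names that differ only in an ending like _2 or _b are one class to them, and where a whole thing is asked for, a point or a joint stands for the part that bears it (a point fixed in the world has none). Each returns a list of dicts, best first, with "p" (0 to 1); they miss things now and then, are a little off and sometimes report something else, mostly with a low value. They report only what shows in the picture. A call takes as long as a camera call. They do not tell look-alikes from the thing itself.
- finder.cut_out(picture, query): "mask" (420x560 bool, what is visible of it).
- finder.tip_of(picture, query): "point" ([x, y, z] in m, in world coordinates, good to about 4 mm: a listed point, or the origin of a listed thing).
The state is a dict: "time_s": time; "qpos": joint angles; "qd": joint speeds; "effort": joint torques, N m; "ee_pos": TCP position; "orientation": TCP orientation; "contact_force": force on the tool from outside, world axes, zero at the start; "moment": the same for the moment, N m; "width": finger opening in m.
Only numpy, scipy, OpenCV 4.12 (cv2) and the standard library are available. Lean on these libraries where they do the work, as an engineer would, in place of code of your own. Each camera call takes 0.05 s, during which the arm holds its last target. There are 200 camera calls.

### The job

Take the two stacks of games apart and put each of the four boxes and the tin into the tray of its own colour, lying flat in the middle of the tray floor, right way up, with each box's long side squared up along the tray's long side. Keep everything upright on the way, and leave the mug, the spectacles case and the tape dispenser where they are.

Things in the scene. Friction and masses are not known exactly. Their poses are not given: they have to be found in the camera images.
- blue_box: blue cardboard game box (the lid, which covers most of its height, is blue; small white jigsaw-piece picture at each end of the lid), closed and rigid, 116 mm long (its x) x 54 mm wide (its y) x 38 mm tall (its z). One of the two large boxes, each lying flat on the table at the bottom of a stack. Origin: centre of its underside; z points up.
- green_box: green cardboard game box (the lid, which covers most of its height, is green; small white jigsaw-piece picture at each end of the lid), closed and rigid, 116 mm long (its x) x 54 mm wide (its y) x 38 mm tall (its z). The other large box, at the bottom of the other stack. Origin: centre of its underside; z points up.
- yellow_box: yellow cardboard game box (the lid, which covers most of its height, is yellow; small white jigsaw-piece picture at each end of the lid), closed and rigid, 76 mm long (its x) x 46 mm wide (its y) x 34 mm tall (its z). A small box, lying on one of the two large boxes; the white tin stands on it. Origin: centre of its underside; z points up.
- red_box: red cardboard game box (the lid, which covers most of its height, is red; small white jigsaw-piece picture at each end of the lid), closed and rigid, 76 mm long (its x) x 46 mm wide (its y) x 34 mm tall (its z). A small box, lying on the other large box. Origin: centre of its underside; z points up.
- white_tin: round white dice tin with three black dots on its lid, 40 mm in diameter (the lower 22 mm are 1 mm narrower), 34 mm tall, standing on the yellow box at the start. Origin: centre of its underside; z points up.
- blue_tray: blue low open tray fixed to the table, outside 148 mm (its x) x 92 mm (its y) x 10 mm tall, inside 140 x 84 mm; walls and floor 4 mm thick, so the rim stands 6 mm above the inner floor. Origin: centre of its underside, on the table; z points up.
- green_tray: green low open tray fixed to the table, outside 148 mm (its x) x 92 mm (its y) x 10 mm tall, inside 140 x 84 mm; walls and floor 4 mm thick, so the rim stands 6 mm above the inner floor. Origin: centre of its underside, on the table; z points up.
- yellow_tray: yellow low open tray fixed to the table, outside 148 mm (its x) x 92 mm (its y) x 10 mm tall, inside 140 x 84 mm; walls and floor 4 mm thick, so the rim stands 6 mm above the inner floor. Origin: centre of its underside, on the table; z points up.
- red_tray: red low open tray fixed to the table, outside 148 mm (its x) x 92 mm (its y) x 10 mm tall, inside 140 x 84 mm; walls and floor 4 mm thick, so the rim stands 6 mm above the inner floor. Origin: centre of its underside, on the table; z points up.
- white_tray: white low open tray fixed to the table, outside 148 mm (its x) x 92 mm (its y) x 10 mm tall, inside 140 x 84 mm; walls and floor 4 mm thick, so the rim stands 6 mm above the inner floor. Origin: centre of its underside, on the table; z points up.
- mug: a brown earthenware mug, 76 mm across, 90 mm tall, loose on the table near the work, not to be disturbed. Origin: centre of its underside.
- glasses_case: a grey spectacles case, 155 x 58 x 34 mm, loose on the table near the work, not to be disturbed. Origin: centre of its underside.
- tape_dispenser: a black tape dispenser, about 125 x 50 x 71 mm, loose on the table near the work, not to be disturbed. Origin: centre of its underside.
Not all that is in view belongs to the job. There is more than one size of the yellow_tray; the job needs the middle-sized.

How it is judged:
At the end, for the whole second after the job is handed in: Each box and the tin rests flat (within 0.1 rad) on the floor of the tray of its own colour, underside under 7.5 mm above the tray's, centre within 15 mm of the tray's, each box's length within 0.2 rad of the tray's length (either way round), all at rest (horizontal distance between blue_box and blue_tray below 0.015 m and z of blue_box in the frame of blue_tray below 0.0075 m and angle between each of blue_box, green_box, yellow_box, red_box, white_tin's own z axis and vertical below 0.1 rad and angle between the x axis of blue_box and the x axis of blue_tray, either way round below 0.2 rad and linear speed of each of blue_box, green_box, yellow_box, red_box, white_tin below 0.02 m/s and angular speed of each of blue_box, green_box, yellow_box, red_box, white_tin below 0.2 rad/s and horizontal distance between green_box and green_tray below 0.015 m and z of green_box in the frame of green_tray below 0.0075 m and angle between the x axis of green_box and the x axis of green_tray, either way round below 0.2 rad and horizontal distance between yellow_box and yellow_tray below 0.015 m and z of yellow_box in the frame of yellow_tray below 0.0075 m and angle between the x axis of yellow_box and the x axis of yellow_tray, either way round below 0.2 rad and horizontal distance between red_box and red_tray below 0.015 m and z of red_box in the frame of red_tray below 0.0075 m and angle between the x axis of red_box and the x axis of red_tray, either way round below 0.2 rad and horizontal distance between white_tin and white_tray below 0.015 m and z of white_tin in the frame of white_tray below 0.0075 m); the robot touches nothing.
It fails at once if a box or the tin is tipped by more than 35 degrees (angle between any of blue_box, green_box, yellow_box, red_box, white_tin's own z axis and vertical above 0.61 rad).
It fails at once if the mug, the spectacles case or the tape dispenser is shifted by more than 20 mm (distance of any of mug, glasses_case, tape_dispenser from where it was at the start of the episode above 0.02 m).
It also fails if it takes over 120 s, if anything falls off the work surface, if the arm or the gripper's body presses on something with over 40 N, if the wrist force passes 120 N, or if a joint passes its speed limit or range.

## Working session

There is one attempt and no reset: what is moved stays moved. The work goes in short steps, Python scripts to look and compute and a tool call to move; the robot and the scene stay as the last step left them, time stands still between calls to the robot, and variables do not carry over. Pictures are saved under pics/ and viewed, about 12 in all and at most 16, crops included, and the job is handed in when it is done.

Besides the shell and the picture viewer there is one more tool, called after "Emit:" as name([rows], argument=value, ...), one row to a line, values as JSON. send_rows: Moves the arm, as the interface text tells. Its arguments: {"type":"object","properties":{"targets":{"type":"array"},"grip_force":{"type":"number"}},"required":["targets"]}

```bash
mkdir -p pics
python3 - <<'E'
from bench import get_obs, optics, order, finder
import cv2
o=get_obs();print({k:o[k] for k in('time_s','ee_pos','orientation','width')})
T=optics.get_image("top");S=optics.get_image("scene")
cv2.imwrite('pics/t.png',T['img']);cv2.imwrite('pics/s.png',S['img'])
for n in"blue_box green_box yellow_box red_box white_tin blue_tray green_tray yellow_tray red_tray white_tray mug glasses_case tape_dispenser".split():
  for nm,P in(("T",T),("S",S)):
    print(n,nm,[(round(d['p'],2),[round(float(x),3) for x in d['point']]) for d in finder.tip_of(P,n)])
for P in(T,S):print({k:P[k] for k in P if k!='img'})
E
```

```text
{'time_s': 0.0, 'ee_pos': array([0.22193597, 0.61029209, 0.23003896]), 'orientation': array([ 1.73529589e-01,  9.84828098e-01, -1.01426378e-03, -2.63985098e-04]), 'width': 0.08533462931934646}
blue_box T [(0.8, [0.443, 0.081, 0.0]), (0.71, [0.584, -0.39, 0.001]), (0.7, [0.444, 0.416, -0.001])]
blue_box S [(0.74, [0.445, 0.082, 0.0]), (0.68, [0.652, -0.013, -0.002]), (0.47, [0.646, 0.218, 0.003])]
green_box T [(0.75, [0.639, 0.218, -0.004])]
green_box S [(0.8, [0.644, 0.217, 0.005])]
yellow_box T [(0.58, [0.446, 0.075, 0.037])]
yellow_box S [(0.75, [0.445, 0.078, 0.039])]
red_box T [(0.83, [0.642, 0.218, 0.039]), (0.42, [0.445, 0.416, -0.002])]
red_box S [(0.57, [0.642, 0.219, 0.043])]
white_tin T [(0.72, [0.445, 0.079, 0.071])]
white_tin S [(0.57, [0.45, 0.074, 0.076]), (0.44, [0.642, 0.218, 0.004])]
blue_tray T []
blue_tray S [(0.98, [0.651, -0.23, 0.002])]
green_tray T [(0.56, [0.455, -0.22, -0.002])]
green_tray S []
yellow_tray T [(0.88, [0.208, -0.325, -0.0]), (0.84, [0.263, 0.333, 0.001]), (0.8, [0.462, -0.079, -0.002])]
yellow_tray S [(0.86, [0.267, 0.329, -0.002]), (0.74, [0.4
[... 282 characters left out ...]
001])]
mug T [(0.88, [0.443, 0.414, -0.001])]
mug S [(0.66, [0.447, 0.411, 0.004])]
glasses_case T [(0.78, [0.422, -0.432, -0.001])]
glasses_case S [(0.63, [0.424, -0.435, 0.001])]
tape_dispenser T []
tape_dispenser S [(0.85, [0.582, -0.391, -0.001])]
{'fx': 513.4822171869461, 'fy': 513.4822171869461, 'cx': 276.64258715382005, 'cy': 208.02026037808957, 'rvec': array([ 2.11978179, -2.11781135,  0.16250201]), 'tvec': array([0.02011062, 0.42585538, 1.41837495]), 'shot': 1}
{'fx': 546.9207282605616, 'fy': 546.9207282605616, 'cx': 286.99224365221096, 'cy': 204.39293328233617, 'rvec': array([ 1.20859865,  2.2387063 , -1.04785969]), 'tvec': array([ 0.22834411, -0.17126928,  1.65302871]), 'shot': 2}
```

View pics/t.png

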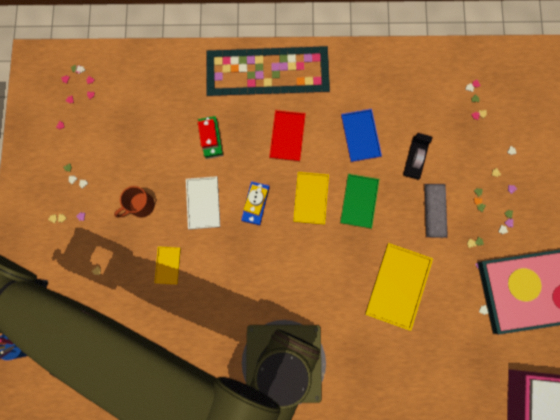

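View pics/s.png

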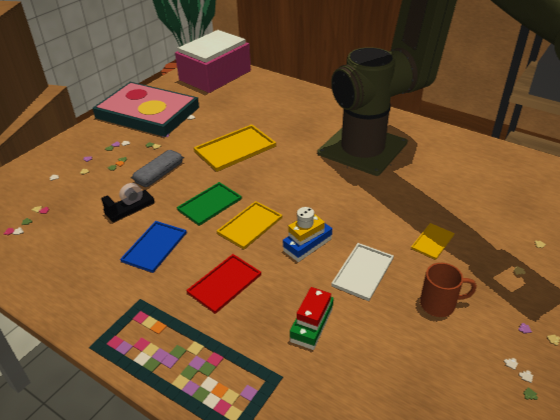

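Top view: red/green stack at px (209,135), tin/yellow/blue stack at (256,203), and the middle yellow tray at (312,198). The mug, case and dispenser are clear of the work. Next I'll get exact poses from colour outlines.

```bash
cat > h.py <<'E'
from bench import get_obs, optics, order, finder
import cv2, numpy as np
def cam(P):
    R=cv2.Rodrigues(np.array(P['rvec']))[0];return R,np.array(P['tvec']).ravel()
def pix(P,p):
    R,t=cam(P);q=R@np.array(p)+t;return np.array([P['fx']*q[0]/q[2]+P['cx'],P['fy']*q[1]/q[2]+P['cy']])
def unproj(P,uv,z):
    R,t=cam(P);uv=np.asarray(uv,float).reshape(-1,2)
    d=np.c_[(uv[:,0]-P['cx'])/P['fx'],(uv[:,1]-P['cy'])/P['fy'],np.ones(len(uv))]@R
    c=-R.T@t;return (c+d*((z-c[2])/d[:,2])[:,None])[:,:2]
HUE={'blue':[(100,130)],'green':[(50,85)],'yellow':[(19,32)],'red':[(0,6),(174,180)]}
def rect(P,col,z,near,r=60,smin=150,vmin=50,up=4):
    u,v=pix(P,[*near,z]).astype(int);h,w=P['img'].shape[:2]
    x0,y0=max(u-r,0),max(v-r,0);im=P['img'][y0:v+r,x0:u+r]
    im=cv2.resize(im,None,fx=up,fy=up,interpolation=cv2.INTER_CUBIC)
    H=cv2.cvtColor(im,cv2.COLOR_BGR2HSV);m=np.zeros(H.shape[:2],np.uint8)
    if col=='white': m=cv2.inRange(H,(0,0,120),(180,70,255))
    else:
        for a,b in HUE[col]: m|=cv2.inRange(H,(a,smin,vmin),(b,255,255))
    m=cv2.morphologyEx(m,cv2.MORPH_OPEN,np.ones((7,7)))
    cs=cv2.findContours(m,cv2.RETR_EXTERNAL,cv2.CHAIN_APPROX_NONE)[0]
    if not cs:return None
    c=max(cs,key=cv2.contourArea).reshape(-1,2)
    W=unproj(P,(c+.5)/up-.5+[x0,y0],z)
    (c0,(a,b),th)=cv2.minAreaRect((W*1000).astype(np.float32))
    if a<b:a,b,th=b,a,th+90
    th=(th+90)%180-90
    return np.round(np.array(c0)/1000,4),round(a),round(b),round(th,1)
def state():
    o=get_obs();q=o['orientation'];
    from scipy.spatial.transform import Rotation as Ro
    M=Ro.from_quat(q).as_matrix();return o,M,np.degrees(np.arctan2(M[1,0],M[0,0]))
def plan(p,long,n=None,gain=1.0):
    """rows to bring TCP to p with tool x along 'long' deg (mod 180), straight line"""
    o,M,a=state();d=(long-a+90)%180-90   # world ccw turn
    v=np.array(p)-o['ee_pos'];n=n or int(max(np.ceil(np.linalg.norm(v)/.045),np.ceil(abs(d)/8)))
    print('from',np.round(o['ee_pos'],4),'yaw',round(a,1),'turn',round(d,1),'t',o['time_s'],'q6',round(o['qpos'][5],2))
    rows=[]
    for i in range(n):
        b=np.radians(a+d*i/n);x=[np.cos(b),np.sin(b)];y=[np.sin(b),-np.cos(b)];w=v/n
        rows.append([[round(float(w[:2]@x),3),round(float(w[:2]@y),3),round(float(-w[2]),3)],round(-np.radians(d/n),3)])
    print(n,rows)
E
python3 - <<'E'
from h import *
T=optics.get_image("top");S=optics.get_image("scene")
for c,z,n in[('red',.072,(.642,.218)),('yellow',.072,(.445,.077)),('green',.038,(.642,.218)),('blue',.038,(.445,.08)),('blue',.01,(.651,-.23)),('green',.01,(.455,-.22)),('yellow',.01,(.463,-.077)),('red',.01,(.653,-.013)),('white',.01,(.451,.233)),('yellow',.01,(.265,.331)),('white',.106,(.446,.077))]:
    r=25 if z>.03 else 40
    print(c,z,'T',rect(T,c,z,n,r),'S',rect(S,c,z,n,r+25))
o,M,a=state();print(a,M.round(3).tolist())
E
```

```text
red 0.072 T (array([0.6365, 0.2187]), 79, 47, 9.6) S (array([0.6484, 0.2221]), 89, 50, 9.4)
yellow 0.072 T (array([0.424, 0.087]), 48, 34, 71.4) S (array([ 0.4815, -0.0054]), 134, 63, 36.1)
green 0.038 T (array([0.6412, 0.1944]), 116, 22, 2.5) S (array([0.6928, 0.2271]), 56, 43, -77.4)
blue 0.038 T (array([0.4005, 0.1057]), 25, 25, 71.5) S (array([0.454 , 0.0868]), 128, 67, -13.4)
blue 0.01 T (array([ 0.6503, -0.227 ]), 145, 89, 10.0) S (array([ 0.6564, -0.2261]), 154, 97, 10.0)
green 0.01 T (array([ 0.4524, -0.2177]), 146, 89, -10.1) S (array([ 0.4587, -0.2167]), 153, 100, -10.2)
yellow 0.01 T (array([ 0.462 , -0.0778]), 152, 95, -5.4) S (array([ 0.4672, -0.0773]), 157, 101, -5.1)
red 0.01 T (array([ 0.6507, -0.0092]), 149, 92, -6.6) S (array([ 0.6562, -0.0087]), 153, 98, -6.7)
white 0.01 T (array([0.4482, 0.2371]), 149, 93, 4.4) S (array([0.4519, 0.2366]), 150, 94, 4.5)
yellow 0.01 T (array([0.2673, 0.3332]), 107, 69, -2.8) S (array([0.2753, 0.3333]), 113, 69, -3.0)
white 0.106 T (array([0.445 , 0.0767]), 42, 37, 15.6) S (array([0.4488, 0.0759]), 40, 38, 32.8)
160.01459894294828 [[-0.94, 0.342, -0.0], [0.342, 0.94, -0.0], [0.0, -0.0, -1.0]]
```

```bash
python3 -c "
from h import *
plan([.446,.0765,.17],-13)"
```

```text
from [0.2222 0.6108 0.2313] yaw 160.0 turn 7.0 t 1.5 q6 -0.08
13 [[[-0.03, -0.033, 0.005], np.float64(-0.009)], [[-0.03, -0.033, 0.005], np.float64(-0.009)], [[-0.03, -0.033, 0.005], np.float64(-0.009)], [[-0.029, -0.034, 0.005], np.float64(-0.009)], [[-0.029, -0.034, 0.005], np.float64(-0.009)], [[-0.029, -0.034, 0.005], np.float64(-0.009)], [[-0.028, -0.034, 0.005], np.float64(-0.009)], [[-0.028, -0.035, 0.005], np.float64(-0.009)], [[-0.028, -0.035, 0.005], np.float64(-0.009)], [[-0.027, -0.035, 0.005], np.float64(-0.009)], [[-0.027, -0.035, 0.005], np.float64(-0.009)], [[-0.027, -0.036, 0.005], np.float64(-0.009)], [[-0.026, -0.036, 0.005], np.float64(-0.009)]]
```

Emit:
send_rows([
  [[-0.03, -0.033, 0.005], -0.009, 0.085],
  [[-0.03, -0.033, 0.005], -0.009, 0.085],
  [[-0.03, -0.033, 0.005], -0.009, 0.085],
  [[-0.029, -0.034, 0.005], -0.009, 0.085],
  [[-0.029, -0.034, 0.005], -0.009, 0.085],
  [[-0.029, -0.034, 0.005], -0.009, 0.085],
  [[-0.028, -0.034, 0.005], -0.009, 0.085],
  [[-0.028, -0.035, 0.005], -0.009, 0.085],
  [[-0.028, -0.035, 0.005], -0.009, 0.085],
  [[-0.027, -0.035, 0.005], -0.009, 0.085],
  [[-0.027, -0.035, 0.005], -0.009, 0.085],
  [[-0.027, -0.036, 0.005], -0.009, 0.085],
  [[-0.026, -0.036, 0.005], -0.009, 0.085],
  [[0, 0, 0], 0, 0.085],
], grip_force=30)

```text
time_s: 2.9
ee_pos: [0.4551, 0.0589, 0.166]
orientation: [0.111, 0.994, 0.003, 0.005]
contact_force: [-0.5, 0.2, -0.4]
width: 0.0851
```

Run:
```python
from h import *
W=optics.get_image("wrist");cv2.imwrite('pics/w1.png',W['img'])
for n in('white_tin','yellow_box','blue_box'):print(n,[(round(d['p'],2),np.round(d['point'],3)) for d in finder.tip_of(W,n)])
print(rect(W,'white',.106,(.446,.0765),120,up=1),rect(W,'yellow',.072,(.446,.0765),150,up=1),rect(W,'blue',.038,(.446,.0765),190,up=1))
plan([.446,.0765,.083],-13)
```

```text
white_tin [(0.62, array([0.446, 0.074, 0.069])), (0.56, array([ 0.638,  0.214, -0.001]))]
yellow_box [(0.74, array([0.446, 0.078, 0.037]))]
blue_box []
(array([0.4456, 0.0763]), 38, 36, 77.2) (array([ 0.4475, -0.0234]), 118, 31, -5.5) (array([0.3999, 0.0921]), 52, 25, 76.7)
from [0.4538 0.0637 0.1664] yaw 167.7 turn -0.7 t 3.1 q6 -1.34
2 [[[0.005, 0.005, 0.042], np.float64(0.006)], [[0.005, 0.005, 0.042], np.float64(0.006)]]
```

View pics/w1.png

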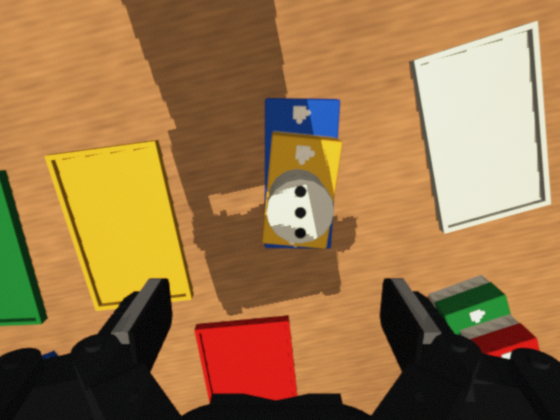

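Emit:
send_rows([
  [[0.005, -0.013, 0], 0, 0.085],
  [[0, 0, 0], 0, 0.085],
  [[0, 0, 0], 0, 0.085],
  [[0, 0, 0.03], 0, 0.085],
  [[0, 0, 0.03], 0, 0.085],
  [[0, 0, 0.015], 0, 0.085],
  [[0, 0, 0], 0, 0.085],
  [[0, 0, 0], 0, 0.085],
])

```text
time_s: 3.9
ee_pos: [0.4467, 0.0573, 0.0921]
orientation: [0.102, 0.995, 0.005, 0.008]
contact_force: [-0.0, 0.4, -0.1]
width: 0.0851
```

```bash
python3 -c "
from h import *
plan([.446,.0763,.074],-13,2)"
```

```text
from [0.4467 0.0573 0.0921] yaw 168.3 turn -1.3 t 3.9 q6 -1.37
2 [[[0.002, 0.009, 0.009], np.float64(0.012)], [[0.002, 0.009, 0.009], np.float64(0.012)]]
```

Emit:
send_rows([
  [[0.002, 0.009, 0], 0.01, 0.085],
  [[0.002, 0.009, 0], 0, 0.085],
  [[0, 0, 0], 0, 0.085],
  [[0, 0, 0.009], 0, 0.085],
  [[0, 0, 0.009], 0, 0.085],
  [[0, 0, 0], 0, 0.085],
  [[0, 0, 0], 0, 0.085],
])

```text
time_s: 4.6
ee_pos: [0.4496, 0.077, 0.0772]
orientation: [0.106, 0.994, 0.005, 0.012]
contact_force: [0.7, -0.3, 0.1]
width: 0.0849
```

```bash
python3 -c "
from h import *
plan([.446,.0763,.074],-13,2)"
```

```text
from [0.4496 0.077  0.0772] yaw 167.8 turn -0.8 t 4.6 q6 -1.31
2 [[[0.002, -0.001, 0.002], np.float64(0.007)], [[0.002, -0.001, 0.002], np.float64(0.007)]]
```

Emit:
send_rows([
  [[0.003, -0.001, 0.003], 0, 0.03],
  [[0, 0, 0], 0, 0.03],
  [[0, 0, 0], 0, 0.03],
  [[0, 0, 0], 0, 0.03],
  [[0, 0, 0], 0, 0.03],
  [[0, 0, 0], 0, 0.03],
  [[0, 0, 0], 0, 0.03],
])

```text
time_s: 5.3
ee_pos: [0.4461, 0.0761, 0.0736]
orientation: [0.106, 0.994, 0.005, 0.012]
contact_force: [0.4, -0.4, -0.3]
width: 0.0378
```

```bash
python3 -c "
from h import *
o,M,a=state();print(M.round(4).tolist(),o['ee_pos'],o['qpos'],o['width'])"
```

```text
[[-0.9772, 0.211, 0.0245], [0.2113, 0.9774, 0.0071], [-0.0224, 0.0121, -0.9997]] [0.44606152 0.07614593 0.07362227] [ 0.04672693 -0.18462499  2.23190205  0.00673528  1.06956925 -1.31445538] 0.03782895710810614
```

```bash
cat >> h.py <<'E'
def go(wps,step=.045,claw=None):
    """wps: list of (pos, long_deg); prints rows through the waypoints, aware of measured tool tilt"""
    from scipy.spatial.transform import Rotation as Ro
    o,M,a=state();p=o['ee_pos'];print('from',np.round(p,4),'yaw',round(a,1),'tilt',np.round(M[:2,2],3),'t',round(o['time_s'],1),'q6',round(o['qpos'][5],2),'w',round(o['width'],4));out=[]
    for q,l in wps:
        d=(l-a+90)%180-90;v=np.array(q)-p;n=int(max(np.ceil(np.linalg.norm(v)/step),np.ceil(abs(d)/8),1))
        for i in range(n):
            s=M.T@(v/n);s=np.round(s,3)+0.
            out.append([s.tolist(),round(float(-np.radians(d/n)),3)]+([claw] if claw else []))
            M=Ro.from_rotvec([0,0,np.radians(d/n)]).as_matrix()@M
        p=np.array(q);a+=d
    print(len(out),out)
E
python3 -c "
from h import *
go([([.446,.076,.15],-13),([.449,.237,.12],4.5),([.449,.237,.03],4.5)],claw=.03)"
```

```text
from [0.4461 0.0761 0.0736] yaw 167.8 tilt [0.024 0.007] t 5.3 q6 -1.31 w 0.0378
8 [[[-0.001, 0.0, -0.038], 0.007, 0.03], [[-0.001, 0.0, -0.038], 0.007, 0.03], [[0.008, 0.039, 0.008], -0.076, 0.03], [[0.005, 0.04, 0.008], -0.076, 0.03], [[0.002, 0.04, 0.008], -0.076, 0.03], [[-0.001, 0.04, 0.008], -0.076, 0.03], [[0.001, -0.001, 0.045], -0.0, 0.03], [[0.001, -0.001, 0.045], -0.0, 0.03]]
```

Emit:
send_rows([
  [[-0.001, 0, -0.038], 0, 0.03],
  [[-0.001, 0, -0.038], 0, 0.03],
  [[0, 0, 0], 0, 0.03],
  [[0.008, 0.039, 0.008], -0.076, 0.03],
  [[0.005, 0.04, 0.008], -0.076, 0.03],
  [[0.002, 0.04, 0.008], -0.076, 0.03],
  [[-0.001, 0.04, 0.008], -0.076, 0.03],
  [[0, 0, 0], 0, 0.03],
  [[0, 0, 0], 0, 0.03],
  [[0, 0, 0], 0, 0.03],
])

```text
time_s: 6.3
ee_pos: [0.4445, 0.239, 0.1127]
orientation: [-0.05, 0.999, 0.001, 0.008]
contact_force: [-0.1, 0.4, -0.9]
width: 0.038
```

```bash
python3 -c "
from h import *
go([([.449,.237,.03],4.5)],claw=.03)"
```

```text
from [0.4445 0.239  0.1127] yaw -174.3 tilt [0.016 0.004] t 6.3 q6 -1.28 w 0.038
2 [[[-0.001, -0.001, 0.041], 0.01, 0.03], [[-0.001, -0.001, 0.041], 0.01, 0.03]]
```

Emit:
send_rows([
  [[-0.002, -0.001, 0.041], 0.01, 0.03],
  [[-0.002, -0.001, 0.041], 0.01, 0.03],
  [[0, 0, 0], 0, 0.03],
  [[0, 0, 0], 0, 0.03],
  [[0, 0, 0.012], 0, 0.03],
  [[0, 0, 0], 0, 0.03],
  [[0, 0, 0], 0, 0.03],
])

```text
time_s: 7.0
ee_pos: [0.456, 0.2346, 0.0229]
orientation: [-0.035, 0.999, 0.003, 0.014]
contact_force: [-0.0, -0.8, -0.8]
width: 0.0381
```

```bash
python3 -c "
from h import *
go([([.449,.237,.007],4.5)],claw=.03)"
```

```text
from [0.456  0.2346 0.0229] yaw -176.0 tilt [0.027 0.007] t 7.0 q6 -1.27 w 0.0381
1 [[[0.007, 0.003, 0.016], -0.008, 0.03]]
```

Emit:
send_rows([
  [[0.007, 0.002, 0.01], 0, 0.03],
  [[0, 0, 0], 0, 0.03],
  [[0, 0, 0.005], 0, 0.03],
  [[0, 0, 0], 0, 0.03],
  [[0, 0, 0], 0, 0.03],
])

```text
time_s: 7.5
ee_pos: [0.45, 0.2373, 0.0088]
orientation: [-0.035, 0.999, 0.004, 0.016]
contact_force: [-0.1, 0.9, -2.1]
width: 0.0381
```

```bash
python3 -c "
from h import *
go([([.449,.237,.007],4.5)],claw=.03)"
```

```text
from [0.45   0.2373 0.0088] yaw -175.9 tilt [0.031 0.009] t 7.5 q6 -1.26 w 0.0381
1 [[[0.001, 0.0, 0.002], -0.008, 0.03]]
```

Emit:
send_rows([
  [[0, 0, 0.002], 0, 0.03],
  [[0, 0, 0], 0, 0.03],
  [[0, 0, 0], 0, 0.048],
  [[0, 0, 0], 0, 0.048],
  [[0, 0, 0], 0, 0.048],
  [[0, 0, -0.02], 0, 0.048],
  [[0, 0, -0.04], 0, 0.06],
  [[0, 0, -0.04], 0, 0.085],
  [[0, 0, -0.03], 0, 0.085],
  [[0, 0, 0], 0, 0.085],
  [[0, 0, 0], 0, 0.085],
])

```text
time_s: 8.6
ee_pos: [0.4465, 0.2362, 0.1424]
orientation: [-0.035, 0.999, 0.004, 0.016]
contact_force: [-0.5, -0.3, -0.2]
width: 0.085
```

Run:
```python
from h import *
P=optics.get_image("top");W=optics.get_image("wrist");cv2.imwrite('pics/w2.png',np.hstack([W['img'],P['img'][100:400,150:390].repeat(1,1)[:420]]) if 0 else W['img'])
cv2.imwrite('pics/t2.png',cv2.resize(P['img'][100:260,180:400],None,fx=3,fy=3))
print('tin',rect(P,'white',.038,(.449,.237),15))
for nm,X,r in(('T',P,25),('W',W,180)):
  print(nm,rect(X,'yellow',.072,(.445,.077),r,up=4 if r<30 else 1),[(round(d['p'],2),np.round(d['point'],3)) for d in finder.tip_of(X,'yellow_box')],[(round(d['p'],2),np.round(d['point'],3)) for d in finder.tip_of(X,'white_tin')])
go([([.446,.077,.12],-14)],claw=.085)
```

```text
tin (array([0.447 , 0.2028]), 39, 9, 1.4)
T (array([0.4438, 0.0797]), 77, 49, -20.3) [(0.91, array([0.447, 0.076, 0.034]))] []
W (array([0.4451, 0.088 ]), 82, 46, -18.1) [(0.88, array([0.445, 0.08 , 0.038]))] [(0.86, array([ 0.452,  0.236, -0.001]))]
from [0.4455 0.2358 0.1403] yaw -176.0 tilt [0.028 0.008] t 8.9 q6 -1.26 w 0.0852
4 [[[0.003, -0.04, 0.005], 0.079, 0.085], [[0.0, -0.04, 0.005], 0.079, 0.085], [[-0.003, -0.04, 0.005], 0.079, 0.085], [[-0.007, -0.039, 0.005], 0.079, 0.085]]
```

View pics/t2.png

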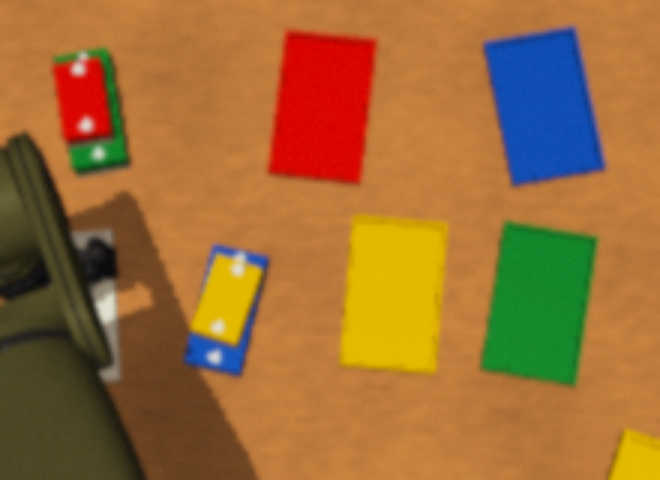

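```bash
python3 -c "
from h import *
go([([.445,.079,.12],-19)],claw=.085)"
```

```text
from [0.4455 0.2358 0.1403] yaw -176.0 tilt [0.028 0.008] t 8.9 q6 -1.26 w 0.0852
4 [[[0.003, -0.039, 0.005], 0.101, 0.085], [[-0.001, -0.039, 0.005], 0.101, 0.085], [[-0.005, -0.039, 0.005], 0.101, 0.085], [[-0.009, -0.038, 0.005], 0.101, 0.085]]
```

Emit:
send_rows([
  [[0.003, -0.039, 0.005], 0.101, 0.085],
  [[-0.001, -0.039, 0.005], 0.101, 0.085],
  [[-0.005, -0.039, 0.005], 0.101, 0.085],
  [[-0.009, -0.038, 0.005], 0.101, 0.085],
  [[0, 0, 0], 0, 0.085],
  [[0, 0, 0], 0, 0.085],
  [[0, 0, 0], 0, 0.085],
])

```text
time_s: 9.6
ee_pos: [0.4419, 0.0752, 0.1125]
orientation: [0.172, 0.985, 0.005, 0.009]
contact_force: [-0.6, 0.6, -0.8]
width: 0.0848
```

Run:
```python
from h import *
P=optics.get_image("wrist")
print('W',rect(P,'yellow',.072,(.445,.077),90,up=1),rect(P,'blue',.038,(.445,.079),150,up=1))
go([([.445,.079,.044],-19)],claw=.085)
```

```text
W (array([0.4438, 0.0793]), 79, 45, -18.4) (array([0.3986, 0.092 ]), 53, 27, 75.1)
from [0.4419 0.0755 0.1126] yaw 160.2 tilt [0.019 0.008] t 9.7 q6 -1.18 w 0.085
2 [[[0.0, 0.002, 0.034], -0.007, 0.085], [[0.0, 0.002, 0.034], -0.007, 0.085]]
```

Emit:
send_rows([
  [[0, 0.002, 0.03], -0.01, 0.085],
  [[0, 0.002, 0.025], -0.01, 0.085],
  [[0, 0, 0], 0, 0.085],
  [[0, 0, 0], 0, 0.085],
  [[0, 0, 0], 0, 0.085],
])

```text
time_s: 10.15
ee_pos: [0.4468, 0.0846, 0.0593]
orientation: [0.157, 0.988, 0.006, 0.011]
contact_force: [-0.1, 0.9, 0.2]
width: 0.0848
```

Run:
```python
from h import *
go([([.444,.0793,.044],-18.5)],claw=.085)
```

```text
from [0.4468 0.0846 0.0593] yaw 161.9 tilt [0.024 0.009] t 10.2 q6 -1.19 w 0.0848
1 [[[0.001, -0.006, 0.015], 0.007, 0.085]]
```

Emit:
send_rows([
  [[0.002, -0.005, 0.007], 0.007, 0.085],
  [[0, 0, 0.007], 0, 0.085],
  [[0, 0, 0], 0, 0.085],
  [[0, 0, 0], 0, 0.085],
  [[0, 0, 0], 0, 0.035],
  [[0, 0, 0], 0, 0.035],
  [[0, 0, 0], 0, 0.035],
  [[0, 0, 0], 0, 0.035],
  [[0, 0, 0], 0, 0.035],
  [[0, 0, 0], 0, 0.035],
])

```text
time_s: 11.15
ee_pos: [0.446, 0.0804, 0.048]
orientation: [0.161, 0.987, 0.007, 0.014]
contact_force: [0.4, -0.6, 0.8]
width: 0.0452
```

Run:
```python
from h import *
go([([.444,.0793,.11],-18.5),([.462,-.078,.09],-5)],claw=.035)
```

```text
from [0.446  0.0804 0.048 ] yaw 161.5 tilt [0.031 0.009] t 11.2 q6 -1.2 w 0.0452
6 [[[0.0, 0.0, -0.031], -0.0, 0.035], [[0.0, 0.0, -0.031], -0.0, 0.035], [[-0.017, -0.036, 0.005], -0.059, 0.035], [[-0.014, -0.037, 0.005], -0.059, 0.035], [[-0.012, -0.038, 0.005], -0.059, 0.035], [[-0.01, -0.038, 0.005], -0.059, 0.035]]
```

Emit:
send_rows([
  [[0, 0, -0.03], 0, 0.035],
  [[0, 0, -0.03], 0, 0.035],
  [[0, 0, 0], 0, 0.035],
  [[-0.017, -0.036, 0.005], -0.059, 0.035],
  [[-0.014, -0.037, 0.005], -0.059, 0.035],
  [[-0.012, -0.038, 0.005], -0.059, 0.035],
  [[-0.01, -0.038, 0.005], -0.059, 0.035],
  [[0, 0, 0], 0, 0.035],
  [[0, 0, 0], 0, 0.035],
  [[0, 0, 0], 0, 0.035],
])

```text
time_s: 12.15
ee_pos: [0.4579, -0.0806, 0.0788]
orientation: [0.037, 0.999, 0.006, 0.01]
contact_force: [-0.2, 0.8, -1.7]
width: 0.0454
```

Run:
```python
from h import *
go([([.464,-.078,.014],-5)],claw=.035)
```

```text
from [ 0.4579 -0.0806  0.0788] yaw 175.8 tilt [0.02  0.012] t 12.2 q6 -1.81 w 0.0454
2 [[[-0.002, 0.001, 0.032], 0.007, 0.035], [[-0.002, 0.001, 0.032], 0.007, 0.035]]
```

Emit:
send_rows([
  [[-0.002, 0.001, 0.025], 0, 0.035],
  [[-0.002, 0.001, 0.025], 0, 0.035],
  [[0, 0, 0], 0, 0.035],
  [[0, 0, 0], 0, 0.035],
  [[0, 0, 0], 0, 0.035],
])

```text
time_s: 12.65
ee_pos: [0.4635, -0.0738, 0.0286]
orientation: [0.034, 0.999, 0.007, 0.011]
contact_force: [0.4, -0.5, -0.5]
width: 0.0452
```

Run:
```python
from h import *
go([([.464,-.078,.014],-5)],claw=.035)
```

```text
from [ 0.4635 -0.0738  0.0286] yaw 176.1 tilt [0.022 0.012] t 12.7 q6 -1.8 w 0.0452
1 [[[0.0, -0.004, 0.015], 0.02, 0.035]]
```

Emit:
send_rows([
  [[0.001, -0.004, 0.008], 0.02, 0.035],
  [[0, 0, 0.006], 0, 0.035],
  [[0, 0, 0], 0, 0.035],
  [[0, 0, 0.002], 0, 0.035],
  [[0, 0, 0], 0, 0.035],
  [[0, 0, 0], 0, 0.06],
  [[0, 0, 0], 0, 0.06],
  [[0, 0, 0], 0, 0.06],
  [[0, 0, -0.02], 0, 0.06],
  [[0, 0, -0.04], 0, 0.085],
  [[0, 0, -0.04], 0, 0.085],
  [[0, 0, 0], 0, 0.085],
  [[0, 0, 0], 0, 0.085],
])

```text
time_s: 13.95
ee_pos: [0.4623, -0.0795, 0.1188]
orientation: [0.044, 0.999, 0.006, 0.014]
contact_force: [-0.6, -0.3, 0.2]
width: 0.0851
```

Run:
```python
from h import *
P=optics.get_image("top");W=optics.get_image("wrist")
cv2.imwrite('pics/w3.png',W['img']);
for nm,X,r,u in(('T',P,25,4),('W',W,130,1)):
  print(nm,[(round(d['p'],2),np.round(d['point'],3)) for d in finder.tip_of(X,'yellow_box')],'blue',rect(X,'blue',.038,(.445,.08),r,up=u),[(round(d['p'],2),np.round(d['point'],3)) for d in finder.tip_of(X,'blue_box')])
print('redtop',rect(P,'red',.072,(.64,.2187),25))
go([([.445,.08,.11],-14)],claw=.085)
```

```text
T [(0.45, array([ 0.465, -0.084,  0.001]))] blue (array([0.4408, 0.0817]), 114, 52, -13.3) [(0.57, array([0.443, 0.082, 0.003]))]
W [(0.77, array([ 0.466, -0.074,  0.003]))] blue (array([0.4418, 0.0743]), 114, 64, -13.2) [(0.73, array([ 0.444,  0.082, -0.005]))]
redtop (array([0.6364, 0.2189]), 80, 46, 8.9)
from [ 0.4612 -0.0792  0.1167] yaw 174.9 tilt [0.024 0.012] t 14.2 q6 -1.79 w 0.0848
4 [[[0.008, 0.039, 0.002], 0.039, 0.085], [[0.009, 0.039, 0.002], 0.039, 0.085], [[0.011, 0.039, 0.002], 0.039, 0.085], [[0.012, 0.038, 0.002], 0.039, 0.085]]
```

View pics/w3.png

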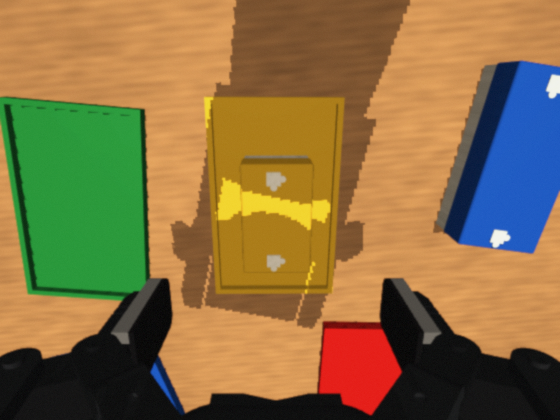

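Emit:
send_rows([
  [[0.008, 0.039, 0.002], 0.039, 0.085],
  [[0.009, 0.039, 0.002], 0.039, 0.085],
  [[0.011, 0.039, 0.002], 0.039, 0.085],
  [[0.012, 0.038, 0.002], 0.02, 0.085],
  [[0, 0, 0], 0, 0.085],
  [[0, 0, 0], 0, 0.085],
  [[0, 0, 0], 0, 0.085],
])

```text
time_s: 14.95
ee_pos: [0.4415, 0.0845, 0.104]
orientation: [0.117, 0.993, 0.006, 0.006]
contact_force: [-0.2, -0.6, -0.6]
width: 0.0852
```

Run:
```python
from h import *
go([([.442,.081,.05],-13.3)],claw=.085)
```

```text
from [0.4415 0.0845 0.104 ] yaw 166.5 tilt [0.014 0.011] t 14.9 q6 -1.28 w 0.0852
2 [[[0.0, -0.002, 0.027], -0.001, 0.085], [[0.0, -0.002, 0.027], -0.001, 0.085]]
```

Emit:
send_rows([
  [[0, -0.002, 0.027], 0, 0.085],
  [[0, -0.002, 0.027], 0, 0.085],
  [[0, 0, 0], 0, 0.085],
  [[0, 0, 0], 0, 0.085],
  [[0, 0, 0], 0, 0.085],
])

```text
time_s: 15.45
ee_pos: [0.4437, 0.0767, 0.0504]
orientation: [0.121, 0.993, 0.006, 0.008]
contact_force: [-0.7, -0.3, -0.3]
width: 0.085
```

Run:
```python
from h import *
go([([.442,.081,.009],-13.3)],step=.022,claw=.085)
```

```text
from [0.4437 0.0767 0.0504] yaw 166.1 tilt [0.017 0.01 ] t 15.4 q6 -1.29 w 0.085
2 [[[0.002, 0.002, 0.021], -0.005, 0.085], [[0.002, 0.002, 0.021], -0.005, 0.085]]
```

Emit:
send_rows([
  [[0.001, 0.004, 0.02], -0.005, 0.085],
  [[0.001, 0, 0.018], 0, 0.085],
  [[0, 0, 0], 0, 0.085],
  [[0, 0, 0], 0, 0.085],
  [[0, 0, 0], 0, 0.085],
  [[0, 0, 0], 0, 0.042],
  [[0, 0, 0], 0, 0.042],
  [[0, 0, 0], 0, 0.042],
  [[0, 0, 0], 0, 0.042],
  [[0, 0, 0], 0, 0.042],
], grip_force=45)

```text
time_s: 16.45
ee_pos: [0.4519, 0.0809, 0.0223]
orientation: [0.119, 0.993, 0.008, 0.017]
contact_force: [-0.2, 0.5, -0.1]
width: 0.0532
```

Run:
```python
from h import *
go([([.442,.081,.1],-13.3),([.55,-.08,.1],0),([.651,-.228,.09],10)],claw=.042)
```

```text
from [0.4519 0.0809 0.0223] yaw 166.3 tilt [0.035 0.011] t 16.4 q6 -1.28 w 0.0532
11 [[[0.004, 0.0, -0.039], -0.004, 0.042], [[0.004, 0.0, -0.039], -0.004, 0.042], [[-0.028, -0.026, 0.0], -0.046, 0.042], [[-0.027, -0.028, 0.0], -0.046, 0.042], [[-0.026, -0.029, 0.0], -0.046, 0.042], [[-0.024, -0.03, 0.0], -0.046, 0.042], [[-0.023, -0.031, 0.0], -0.046, 0.042], [[-0.025, -0.037, 0.003], -0.044, 0.042], [[-0.024, -0.038, 0.003], -0.044, 0.042], [[-0.022, -0.039, 0.002], -0.044, 0.042], [[-0.02, -0.04, 0.002], -0.044, 0.042]]
```

Emit:
send_rows([
  [[0, 0, 0], 0, 0.085],
  [[0, 0, 0], 0, 0.085],
  [[0, 0, 0], 0, 0.085],
  [[0.009, 0, 0.008], 0, 0.085],
  [[0, 0, 0], 0, 0.085],
  [[0, 0, 0], 0, 0.085],
  [[0, 0, 0], 0, 0.085],
])

```text
time_s: 17.15
ee_pos: [0.4422, 0.0835, 0.013]
orientation: [0.119, 0.993, 0.008, 0.016]
contact_force: [-0.7, -0.3, 0.9]
width: 0.0849
```

Run:
```python
from h import *
go([([.442,.081,.009],-13.3)],step=.022,claw=.085)
W=optics.get_image("top")
print(rect(W,'blue',.038,(.445,.08),25)); print(get_obs()['qpos'])
```

```text
from [0.4422 0.0835 0.013 ] yaw 166.3 tilt [0.034 0.011] t 17.1 q6 -1.28 w 0.0849
1 [[[0.0, -0.003, 0.004], -0.008, 0.085]]
None
[ 0.0613557  -0.09284592  2.27206164  0.011678    0.92703715 -1.27694306]
```

Emit:
send_rows([
  [[0, -0.002, 0.006], 0, 0.085],
  [[0, 0, 0], 0, 0.085],
  [[0, 0, 0], 0, 0.042],
  [[0, 0, 0], 0, 0.042],
  [[0, 0, 0], 0, 0.042],
  [[0, 0, 0], 0, 0.042],
  [[0, 0, 0], 0, 0.042],
])

```text
time_s: 17.9
ee_pos: [0.443, 0.0814, 0.0072]
orientation: [0.119, 0.993, 0.008, 0.017]
contact_force: [-1.2, -0.4, 0.5]
width: 0.0531
```

Run:
```python
from h import *
go([([.442,.081,.1],-13.3),([.55,-.08,.1],0),([.651,-.228,.1],10)],claw=.042)
```

```text
from [0.443  0.0814 0.0072] yaw 166.3 tilt [0.036 0.012] t 17.9 q6 -1.28 w 0.0531
12 [[[-0.001, 0.0, -0.031], -0.003, 0.042], [[-0.001, 0.0, -0.031], -0.003, 0.042], [[-0.001, 0.0, -0.031], -0.003, 0.042], [[-0.028, -0.026, 0.0], -0.046, 0.042], [[-0.027, -0.028, 0.0], -0.046, 0.042], [[-0.026, -0.029, 0.0], -0.046, 0.042], [[-0.024, -0.03, 0.0], -0.046, 0.042], [[-0.023, -0.031, 0.0], -0.046, 0.042], [[-0.025, -0.037, 0.0], -0.044, 0.042], [[-0.024, -0.038, 0.0], -0.044, 0.042], [[-0.022, -0.039, 0.0], -0.044, 0.042], [[-0.02, -0.04, 0.0], -0.044, 0.042]]
```

Emit:
send_rows([
  [[-0.001, 0, -0.031], 0, 0.042],
  [[-0.001, 0, -0.031], 0, 0.042],
  [[-0.001, 0, -0.031], 0, 0.042],
  [[0, 0, 0], 0, 0.042],
  [[-0.028, -0.026, 0], -0.046, 0.042],
  [[-0.027, -0.028, 0], -0.046, 0.042],
  [[-0.026, -0.029, 0], -0.046, 0.042],
  [[-0.024, -0.03, 0], -0.046, 0.042],
  [[-0.023, -0.031, 0], -0.046, 0.042],
  [[-0.025, -0.037, 0], -0.044, 0.042],
  [[-0.024, -0.038, 0], -0.044, 0.042],
  [[-0.022, -0.039, 0], -0.044, 0.042],
  [[-0.02, -0.04, 0], -0.044, 0.042],
  [[0, 0, 0], 0, 0.042],
  [[0, 0, 0], 0, 0.042],
  [[0, 0, 0], 0, 0.042],
])

```text
time_s: 19.5
ee_pos: [0.6402, -0.2371, 0.0685]
orientation: [-0.093, 0.996, 0.012, -0.002]
contact_force: [-0.8, -0.4, -1.7]
width: 0.0532
```

Run:
```python
from h import *
go([([.652,-.228,.03],10)],claw=.042)
```

```text
from [ 0.6402 -0.2371  0.0685] yaw -169.4 tilt [-0.006  0.023] t 19.5 q6 -2.21 w 0.0532
1 [[[-0.013, 0.006, 0.039], 0.011, 0.042]]
```

Emit:
send_rows([
  [[-0.013, 0.006, 0], 0.011, 0.042],
  [[0, 0, 0], 0, 0.042],
  [[0, 0, 0.02], 0, 0.042],
  [[0, 0, 0.018], 0, 0.042],
  [[0, 0, 0], 0, 0.042],
  [[0, 0, 0], 0, 0.042],
  [[0, 0, 0], 0, 0.042],
])

```text
time_s: 20.2
ee_pos: [0.6515, -0.2211, 0.0295]
orientation: [-0.089, 0.996, 0.012, -0.002]
contact_force: [0.2, -0.1, -2.1]
width: 0.0535
```

Run:
```python
from h import *
go([([.652,-.228,.012],10)],claw=.042)
```

```text
from [ 0.6515 -0.2211  0.0295] yaw -169.7 tilt [-0.007  0.024] t 20.2 q6 -2.17 w 0.0535
1 [[[0.001, -0.007, 0.017], 0.005, 0.042]]
```

Emit:
send_rows([
  [[0.001, -0.006, 0.008], 0.005, 0.042],
  [[0, 0, 0.006], 0, 0.042],
  [[0, 0, 0], 0, 0.042],
  [[0, 0, 0], 0, 0.042],
])

```text
time_s: 20.6
ee_pos: [0.6527, -0.2284, 0.0164]
orientation: [-0.086, 0.996, 0.011, -0.001]
contact_force: [0.6, -0.1, -3.2]
width: 0.0533
```

Run:
```python
from h import *
go([([.652,-.228,.012],10)],claw=.042)
```

```text
from [ 0.6527 -0.2284  0.0164] yaw -170.1 tilt [-0.004  0.022] t 20.6 q6 -2.18 w 0.0533
1 [[[0.001, 0.0, 0.004], -0.001, 0.042]]
```

Emit:
send_rows([
  [[0, 0, 0.004], 0, 0.042],
  [[0, 0, 0], 0, 0.042],
  [[0, 0, 0.001], 0, 0.042],
  [[0, 0, 0], 0, 0.066],
  [[0, 0, 0], 0, 0.066],
  [[0, 0, 0], 0, 0.066],
  [[0, 0, -0.02], 0, 0.066],
  [[0, 0, -0.04], 0, 0.085],
  [[0, 0, -0.04], 0, 0.085],
  [[0, 0, -0.03], 0, 0.085],
  [[0, 0, 0], 0, 0.085],
  [[0, 0, 0], 0, 0.085],
])

```text
time_s: 21.8
ee_pos: [0.654, -0.2315, 0.1476]
orientation: [-0.087, 0.996, 0.011, 0.0]
contact_force: [-1.6, -0.1, -0.1]
width: 0.0854
```

Run:
```python
from h import *
W=optics.get_image("wrist");cv2.imwrite('pics/w4.png',W['img'])
for n in('blue_box','blue_tray'):print(n,[(round(d['p'],2),np.round(d['point'],3)) for d in finder.tip_of(W,n)])
go([([.637,.0,.14],-2),([.637,.2187,.15],9.2)],claw=.085)
```

```text
blue_box []
blue_tray []
from [ 0.6534 -0.2312  0.1459] yaw -170.1 tilt [-0.003  0.022] t 21.9 q6 -2.18 w 0.0849
11 [[[-0.004, 0.038, 0.002], 0.035, 0.085], [[-0.003, 0.039, 0.002], 0.035, 0.085], [[-0.001, 0.039, 0.002], 0.035, 0.085], [[0.0, 0.039, 0.002], 0.035, 0.085], [[0.001, 0.039, 0.002], 0.035, 0.085], [[0.003, 0.038, 0.002], 0.035, 0.085], [[0.002, 0.044, -0.001], -0.039, 0.085], [[0.0, 0.044, -0.001], -0.039, 0.085], [[-0.002, 0.044, -0.001], -0.039, 0.085], [[-0.004, 0.044, -0.001], -0.039, 0.085], [[-0.005, 0.043, -0.001], -0.039, 0.085]]
```

View pics/w4.png

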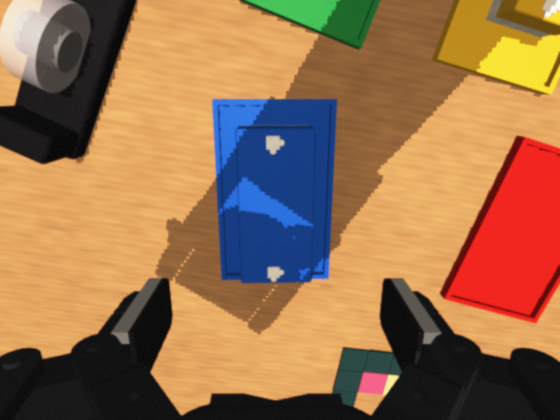

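Emit:
send_rows([
  [[-0.009, 0.043, -0.002], 0, 0.085],
  [[-0.009, 0.043, -0.002], 0, 0.085],
  [[-0.009, 0.043, -0.002], 0, 0.085],
  [[-0.009, 0.043, -0.002], 0, 0.085],
  [[-0.007, 0.043, -0.002], 0, 0.085],
  [[-0.007, 0.043, -0.002], 0, 0.085],
  [[-0.006, 0.043, -0.002], 0, 0.085],
  [[-0.005, 0.042, -0.002], 0, 0.085],
  [[-0.005, 0.042, -0.002], 0, 0.085],
  [[-0.005, 0.042, -0.002], 0, 0.085],
  [[0, 0.01, 0], 0, 0.085],
  [[0, 0, 0], 0, 0.085],
  [[0, 0, 0], 0, 0.085],
])

```text
time_s: 23.25
ee_pos: [0.6362, 0.2259, 0.1482]
orientation: [-0.084, 0.996, 0.013, -0.022]
contact_force: [0.1, -0.4, -0.7]
width: 0.085
```

Run:
```python
from h import *
W=optics.get_image("wrist")
print([(round(d['p'],2),np.round(d['point'],3)) for d in finder.tip_of(W,'red_box')],rect(W,'red',.072,(.638,.2187),120,up=1),rect(W,'green',.038,(.638,.2187),150,up=1))
go([([.637,.2187,.06],9.2)],claw=.085)
```

```text
[(0.56, array([0.637, 0.216, 0.036]))] (array([0.6393, 0.2186]), 77, 45, 9.5) (array([0.5927, 0.2201]), 25, 20, -79.7)
from [0.6365 0.225  0.1484] yaw -170.4 tilt [-0.045  0.022] t 23.4 q6 -1.5 w 0.085
2 [[[-0.002, -0.004, 0.044], 0.004, 0.085], [[-0.002, -0.004, 0.044], 0.004, 0.085]]
```

Emit:
send_rows([
  [[-0.002, -0.004, 0.04], 0, 0.085],
  [[-0.002, -0.003, 0.04], 0, 0.085],
  [[0, 0, 0], 0, 0.085],
  [[0, 0, 0], 0, 0.085],
  [[0, 0, 0], 0, 0.085],
])

```text
time_s: 23.85
ee_pos: [0.642, 0.214, 0.0705]
orientation: [-0.079, 0.997, 0.013, -0.019]
contact_force: [0.1, 0.3, -0.6]
width: 0.0849
```

Run:
```python
from h import *
go([([.638,.2187,.046],9.5)],claw=.085)
```

```text
from [0.642  0.214  0.0705] yaw -170.9 tilt [-0.039  0.022] t 23.9 q6 -1.51 w 0.0849
1 [[[0.002, 0.005, 0.025], -0.006, 0.085]]
```

Emit:
send_rows([
  [[0.003, 0.005, 0.013], 0, 0.085],
  [[0, 0, 0.012], 0, 0.085],
  [[0, 0, 0], 0, 0.085],
  [[0, 0, 0], 0, 0.085],
])

```text
time_s: 24.25
ee_pos: [0.6402, 0.2201, 0.0496]
orientation: [-0.079, 0.997, 0.014, -0.014]
contact_force: [0.8, -0.4, 0.5]
width: 0.0849
```

Run:
```python
from h import *
go([([.638,.2187,.046],9.5)],claw=.085)
```

```text
from [0.6402 0.2201 0.0496] yaw -170.9 tilt [-0.031  0.025] t 24.2 q6 -1.51 w 0.0849
1 [[[0.002, -0.001, 0.004], -0.007, 0.085]]
```

Emit:
send_rows([
  [[0.002, -0.001, 0.004], 0, 0.035],
  [[0, 0, 0], 0, 0.035],
  [[0, 0, 0], 0, 0.035],
  [[0, 0, 0], 0, 0.035],
  [[0, 0, 0], 0, 0.035],
  [[0, 0, 0], 0, 0.035],
], grip_force=35)

```text
time_s: 24.85
ee_pos: [0.6386, 0.2193, 0.0465]
orientation: [-0.079, 0.997, 0.014, -0.014]
contact_force: [0.1, -0.3, 0.3]
width: 0.0454
```

Run:
```python
from h import *
go([([.638,.2187,.12],9.5),([.652,-.010,.12],-6.6)],claw=.035)
```

```text
from [0.6386 0.2193 0.0465] yaw -170.9 tilt [-0.029  0.025] t 24.9 q6 -1.51 w 0.0454
8 [[[0.001, 0.001, -0.037], -0.003, 0.035], [[0.001, 0.001, -0.037], -0.003, 0.035], [[0.004, -0.038, -0.001], 0.047, 0.035], [[0.002, -0.038, -0.001], 0.047, 0.035], [[0.0, -0.038, -0.001], 0.047, 0.035], [[-0.001, -0.038, -0.001], 0.047, 0.035], [[-0.003, -0.038, -0.001], 0.047, 0.035], [[-0.005, -0.038, -0.001], 0.047, 0.035]]
```

Emit:
send_rows([
  [[0.001, 0.001, -0.037], 0, 0.035],
  [[0.001, 0.001, -0.037], 0, 0.035],
  [[0, 0, 0], 0, 0.035],
  [[0.004, -0.038, -0.001], 0.047, 0.035],
  [[0.002, -0.038, -0.001], 0.047, 0.035],
  [[0, -0.038, -0.001], 0.047, 0.035],
  [[-0.001, -0.038, -0.001], 0.047, 0.035],
  [[-0.003, -0.038, -0.001], 0.047, 0.035],
  [[-0.005, -0.038, -0.001], 0.047, 0.035],
  [[0, 0, 0], 0, 0.035],
  [[0, 0, 0], 0, 0.035],
  [[0, 0, 0], 0, 0.035],
])

```text
time_s: 26.05
ee_pos: [0.6443, -0.0168, 0.109]
orientation: [0.066, 0.998, 0.011, -0.023]
contact_force: [0.2, 0.7, -2.1]
width: 0.0456
```

Run:
```python
from h import *
go([([.652,-.010,.03],-6.6)],claw=.035)
```

```text
from [ 0.6443 -0.0168  0.109 ] yaw 172.5 tilt [-0.045  0.025] t 26.1 q6 -1.56 w 0.0456
2 [[[-0.005, 0.003, 0.039], -0.008, 0.035], [[-0.005, 0.003, 0.039], -0.008, 0.035]]
```

Emit:
send_rows([
  [[-0.005, 0.003, 0.039], -0.008, 0.035],
  [[-0.005, 0.003, 0.039], -0.008, 0.035],
  [[0, 0, 0], 0, 0.035],
  [[0, 0, 0], 0, 0.035],
  [[0, 0, 0], 0, 0.035],
])

```text
time_s: 26.55
ee_pos: [0.653, -0.0047, 0.0308]
orientation: [0.054, 0.998, 0.011, -0.022]
contact_force: [-0.6, 0.5, -1.5]
width: 0.0455
```

Run:
```python
from h import *
go([([.652,-.010,.0125],-6.6)],claw=.035)
```

```text
from [ 0.653  -0.0047  0.0308] yaw 173.8 tilt [-0.042  0.025] t 26.6 q6 -1.57 w 0.0455
1 [[[0.0, -0.006, 0.018], 0.008, 0.035]]
```

Emit:
send_rows([
  [[0, -0.006, 0.009], 0.008, 0.035],
  [[0, 0, 0.007], 0, 0.035],
  [[0, 0, 0], 0, 0.035],
  [[0, 0, 0.003], 0, 0.035],
  [[0, 0, 0], 0, 0.035],
])

```text
time_s: 27.05
ee_pos: [0.6549, -0.011, 0.0162]
orientation: [0.058, 0.998, 0.011, -0.017]
contact_force: [-0.7, -0.3, -1.0]
width: 0.0454
```

Run:
```python
from h import *
go([([.652,-.010,.0125],-6.6)],claw=.035)
print(get_obs()['contact_force'])
```

```text
from [ 0.6549 -0.011   0.0162] yaw 173.4 tilt [-0.033  0.024] t 27.1 q6 -1.57 w 0.0454
1 [[[0.003, 0.001, 0.004], -0.001, 0.035]]
[-0.65173709 -0.29540932 -0.99610031]
```

Emit:
send_rows([
  [[0.003, 0.001, 0.004], 0, 0.035],
  [[0, 0, 0], 0, 0.035],
  [[0, 0, 0], 0, 0.06],
  [[0, 0, 0], 0, 0.06],
  [[0, 0, 0], 0, 0.06],
  [[0, 0, -0.02], 0, 0.06],
  [[0, 0, -0.04], 0, 0.085],
  [[0, 0, -0.04], 0, 0.085],
  [[0, 0, 0], 0, 0.085],
  [[0, 0, 0], 0, 0.085],
])

```text
time_s: 28.05
ee_pos: [0.6551, -0.0118, 0.1158]
orientation: [0.058, 0.998, 0.011, -0.017]
contact_force: [0.5, -0.4, -1.2]
width: 0.0849
```

Run:
```python
from h import *
P=optics.get_image("top");W=optics.get_image("wrist")
cv2.imwrite('pics/t3.png',cv2.resize(P['img'][80:260,180:420],None,fx=3,fy=3))
for nm,X,r,u in(('T',P,25,4),('W',W,130,1)):
  print(nm,'green',rect(X,'green',.038,(.64,.218),r,up=u),[(round(d['p'],2),np.round(d['point'],3)) for n in('green_box','red_box') for d in finder.tip_of(X,n)])
go([([.640,.215,.10],5)],claw=.085)
```

```text
T green (array([0.6388, 0.2156]), 117, 53, 10.7) [(0.82, array([0.639, 0.218, 0.002]))]
W green (array([0.6014, 0.1659]), 9, 2, 5.5) [(0.65, array([ 0.651, -0.011,  0.004]))]
from [ 0.654  -0.0117  0.1136] yaw 173.4 tilt [-0.037  0.024] t 28.4 q6 -1.57 w 0.0846
6 [[[0.007, 0.037, 0.003], -0.034, 0.085], [[0.005, 0.037, 0.003], -0.034, 0.085], [[0.004, 0.038, 0.003], -0.034, 0.085], [[0.003, 0.038, 0.003], -0.034, 0.085], [[0.002, 0.038, 0.003], -0.034, 0.085], [[0.0, 0.038, 0.003], -0.034, 0.085]]
```

View pics/t3.png

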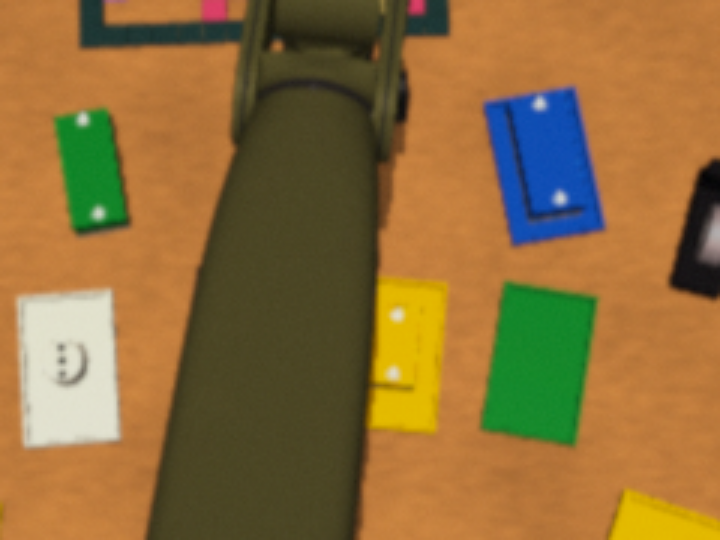

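Run:
```python
from h import *
go([([.640,.216,.10],10.7)],claw=.085)
```

```text
from [ 0.654  -0.0117  0.1136] yaw 173.4 tilt [-0.037  0.024] t 28.4 q6 -1.57 w 0.0846
6 [[[0.007, 0.037, 0.003], -0.05, 0.085], [[0.005, 0.038, 0.003], -0.05, 0.085], [[0.003, 0.038, 0.003], -0.05, 0.085], [[0.001, 0.038, 0.003], -0.05, 0.085], [[-0.001, 0.038, 0.003], -0.05, 0.085], [[-0.003, 0.038, 0.003], -0.05, 0.085]]
```

Emit:
send_rows([
  [[0.007, 0.037, 0.003], -0.05, 0.085],
  [[0.005, 0.038, 0.003], -0.05, 0.085],
  [[0.003, 0.038, 0.003], -0.05, 0.085],
  [[0.001, 0.038, 0.003], -0.05, 0.085],
  [[-0.001, 0.038, 0.003], -0.05, 0.085],
  [[-0.003, 0.038, 0.003], -0.05, 0.085],
  [[0, 0, 0], 0, 0.085],
  [[0, 0, 0], 0, 0.085],
  [[0, 0, 0], 0, 0.085],
])

```text
time_s: 29.25
ee_pos: [0.6336, 0.2223, 0.0909]
orientation: [-0.096, 0.995, 0.013, -0.025]
contact_force: [-0.4, 0.6, -0.5]
width: 0.0849
```

Run:
```python
from h import *
W=optics.get_image("wrist");print(rect(W,'green',.038,(.64,.218),120,up=1))
go([([.639,.216,.05],10.7)],claw=.085)
```

```text
(array([0.6414, 0.216 ]), 115, 52, 10.7)
from [0.6336 0.2219 0.0909] yaw -169.0 tilt [-0.051  0.021] t 29.3 q6 -1.53 w 0.0848
1 [[[-0.006, -0.008, 0.04], 0.005, 0.085]]
```

Emit:
send_rows([
  [[-0.007, -0.008, 0.02], 0, 0.085],
  [[0, 0, 0.02], 0, 0.085],
  [[0, 0, 0], 0, 0.085],
  [[0, 0, 0], 0, 0.085],
  [[0, 0, 0], 0, 0.085],
])

```text
time_s: 29.8
ee_pos: [0.6424, 0.2105, 0.0515]
orientation: [-0.092, 0.995, 0.013, -0.023]
contact_force: [-0.0, 0.2, -1.0]
width: 0.0849
```

Run:
```python
from h import *
go([([.640,.216,.009],10.7)],claw=.085,step=.022)
```

```text
from [0.6424 0.2105 0.0515] yaw -169.4 tilt [-0.049  0.021] t 29.8 q6 -1.55 w 0.0849
2 [[[0.0, 0.002, 0.021], -0.001, 0.085], [[0.0, 0.002, 0.021], -0.001, 0.085]]
```

Emit:
send_rows([
  [[0, 0.003, 0.02], 0, 0.085],
  [[0, 0.002, 0.02], 0, 0.085],
  [[0, 0, 0], 0, 0.085],
  [[0, 0, 0], 0, 0.085],
  [[0, 0, 0], 0, 0.085],
])

```text
time_s: 30.3
ee_pos: [0.6445, 0.2162, 0.0188]
orientation: [-0.091, 0.996, 0.014, -0.018]
contact_force: [-0.5, 0.2, -0.1]
width: 0.0848
```

Run:
```python
from h import *
go([([.640,.216,.009],10.7)],claw=.085,step=.022)
```

```text
from [0.6445 0.2162 0.0188] yaw -169.5 tilt [-0.038  0.024] t 30.3 q6 -1.54 w 0.0848
1 [[[0.004, 0.0, 0.01], -0.004, 0.085]]
```

Emit:
send_rows([
  [[0.004, 0, 0.01], 0, 0.085],
  [[0, 0, 0], 0, 0.085],
  [[0, 0, 0], 0, 0.085],
  [[0, 0, 0], 0, 0.042],
  [[0, 0, 0], 0, 0.042],
  [[0, 0, 0], 0, 0.042],
  [[0, 0, 0], 0, 0.042],
  [[0, 0, 0], 0, 0.042],
  [[0, 0, 0], 0, 0.042],
], grip_force=50)

```text
time_s: 31.2
ee_pos: [0.6422, 0.2161, 0.0121]
orientation: [-0.091, 0.996, 0.014, -0.015]
contact_force: [0.2, 0.5, -0.1]
width: 0.053
```

Run:
```python
from h import *
go([([.640,.216,.13],10.7),([.55,0,.13],0),([.453,-.2185,.13],-10)],claw=.042)
```

```text
from [0.6422 0.2161 0.0121] yaw -169.5 tilt [-0.032  0.025] t 31.2 q6 -1.54 w 0.053
15 [[[0.002, 0.001, -0.039], -0.001, 0.042], [[0.002, 0.001, -0.039], -0.001, 0.042], [[0.002, 0.001, -0.039], -0.001, 0.042], [[0.021, -0.033, 0.0], 0.031, 0.042], [[0.02, -0.033, 0.0], 0.031, 0.042], [[0.019, -0.034, -0.001], 0.031, 0.042], [[0.018, -0.034, -0.001], 0.031, 0.042], [[0.017, -0.035, -0.001], 0.031, 0.042], [[0.016, -0.036, -0.001], 0.031, 0.042], [[0.016, -0.036, -0.001], 0.029, 0.042], [[0.015, -0.037, -0.001], 0.029, 0.042], [[0.014, -0.037, -0.001], 0.029, 0.042], [[0.013, -0.038, -0.001], 0.029, 0.042], [[0.012, -0.038, -0.001], 0.029, 0.042], [[0.011, -0.038, -0.001], 0.029, 0.042]]
```

Emit:
send_rows([
  [[0.002, 0.001, -0.039], 0, 0.042],
  [[0.002, 0.001, -0.039], 0, 0.042],
  [[0.002, 0.001, -0.039], 0, 0.042],
  [[0, 0, 0], 0, 0.042],
  [[0.021, -0.033, -0.001], 0.031, 0.042],
  [[0.02, -0.033, -0.001], 0.031, 0.042],
  [[0.019, -0.034, -0.001], 0.031, 0.042],
  [[0.018, -0.034, -0.001], 0.031, 0.042],
  [[0.017, -0.035, -0.001], 0.031, 0.042],
  [[0.016, -0.036, -0.001], 0.031, 0.042],
  [[0.016, -0.036, -0.001], 0.029, 0.042],
  [[0.015, -0.037, -0.001], 0.029, 0.042],
  [[0.014, -0.037, -0.001], 0.029, 0.042],
  [[0.013, -0.038, -0.001], 0.029, 0.042],
  [[0.012, -0.038, -0.001], 0.029, 0.042],
  [[0.011, -0.038, -0.001], 0.029, 0.042],
  [[0, 0, 0], 0, 0.042],
  [[0, 0, 0], 0, 0.042],
  [[0, 0, 0], 0, 0.042],
])

```text
time_s: 33.1
ee_pos: [0.4223, -0.2289, 0.1075]
orientation: [0.095, 0.994, 0.012, -0.043]
contact_force: [-0.1, 1.1, -4.2]
width: 0.0531
```

Run:
```python
from h import *
go([([.454,-.2185,.045],-10)],claw=.042)
```

```text
from [ 0.4223 -0.2289  0.1075] yaw 169.1 tilt [-0.082  0.033] t 33.1 q6 -1.97 w 0.0531
2 [[[-0.017, 0.008, 0.03], -0.008, 0.042], [[-0.017, 0.007, 0.03], -0.008, 0.042]]
```

Emit:
send_rows([
  [[-0.017, 0.008, 0], 0, 0.042],
  [[-0.017, 0.007, 0], 0, 0.042],
  [[0, 0, 0], 0, 0.042],
  [[0, 0, 0.03], 0, 0.042],
  [[0, 0, 0.03], 0, 0.042],
  [[0, 0, 0], 0, 0.042],
  [[0, 0, 0], 0, 0.042],
  [[0, 0, 0], 0, 0.042],
])

```text
time_s: 33.9
ee_pos: [0.455, -0.2108, 0.0419]
orientation: [0.089, 0.995, 0.013, -0.045]
contact_force: [-0.6, 0.3, -3.4]
width: 0.0535
```

Run:
```python
from h import *
go([([.454,-.2185,.018],-10)],claw=.042,step=.012)
```

```text
from [ 0.455  -0.2108  0.0419] yaw 169.9 tilt [-0.086  0.034] t 33.9 q6 -1.92 w 0.0535
3 [[[-0.001, -0.003, 0.008], -0.001, 0.042], [[-0.001, -0.003, 0.008], -0.001, 0.042], [[-0.001, -0.003, 0.008], -0.001, 0.042]]
```

Emit:
send_rows([
  [[-0.001, -0.004, 0.008], 0, 0.042],
  [[-0.001, -0.004, 0.008], 0, 0.042],
  [[0, 0, 0.006], 0, 0.042],
  [[0, 0, 0], 0, 0.042],
  [[0, 0, 0], 0, 0.042],
])

```text
time_s: 34.4
ee_pos: [0.4562, -0.2209, 0.0217]
orientation: [0.089, 0.995, 0.012, -0.041]
contact_force: [0.8, 0.9, -3.6]
width: 0.0532
```

Run:
```python
from h import *
go([([.454,-.2185,.018],-10)],claw=.042,step=.012);print(get_obs()['contact_force'])
```

```text
from [ 0.4562 -0.2209  0.0217] yaw 169.8 tilt [-0.08   0.031] t 34.4 q6 -1.93 w 0.0532
1 [[[0.002, 0.002, 0.004], -0.003, 0.042]]
[ 0.79278421  0.90270446 -3.60714648]
```

Emit:
send_rows([
  [[0.002, 0.002, 0.003], 0, 0.042],
  [[0, 0, 0], 0, 0.042],
  [[0, 0, 0.003], 0, 0.042],
  [[0, 0, 0], 0, 0.042],
  [[0, 0, 0], 0, 0.066],
  [[0, 0, 0], 0, 0.066],
  [[0, 0, 0], 0, 0.066],
])

```text
time_s: 35.1
ee_pos: [0.4563, -0.2196, 0.0192]
orientation: [0.089, 0.995, 0.01, -0.039]
contact_force: [-0.5, -0.4, -0.3]
width: 0.066
```

Run:
```python
from h import *
go([([.456,-.2185,.14],-10)],claw=.066,step=.04);print(get_obs()['contact_force'])
```

```text
from [ 0.4563 -0.2196  0.0192] yaw 169.9 tilt [-0.076  0.027] t 35.1 q6 -1.93 w 0.066
4 [[[0.003, 0.001, -0.03], -0.001, 0.066], [[0.003, 0.001, -0.03], -0.001, 0.066], [[0.003, 0.001, -0.03], -0.001, 0.066], [[0.003, 0.001, -0.03], -0.001, 0.066]]
[-0.47173953 -0.37682078 -0.31499754]
```

Emit:
send_rows([
  [[0.003, 0.001, -0.02], 0, 0.066],
  [[0.003, 0.001, -0.03], 0, 0.066],
  [[0.003, 0.001, -0.035], 0, 0.085],
  [[0.003, 0.001, -0.04], 0, 0.085],
  [[0.003, 0.001, -0.04], 0, 0.085],
  [[0.003, 0.001, -0.03], 0, 0.085],
  [[0, 0, 0], 0, 0.085],
  [[0, 0, 0], 0, 0.085],
])

```text
time_s: 35.9
ee_pos: [0.454, -0.2152, 0.2218]
orientation: [0.088, 0.995, 0.011, -0.04]
contact_force: [0.1, 0.5, -0.5]
width: 0.085
```

Run:
```python
from h import *
P=optics.get_image("top");W=optics.get_image("wrist");S=optics.get_image("scene")
A=np.vstack([cv2.resize(P['img'][90:250,170:450],(560,320)),W['img'][:280]]);cv2.imwrite('pics/a.png',A)
cv2.imwrite('pics/s4.png',cv2.resize(S['img'][140:350,100:440],None,fx=2.3,fy=2.3))
for nm,X in(('T',P),('S',S),('W',W)):
  for n in"blue_box green_box yellow_box red_box white_tin".split():print(nm,n,[(round(d['p'],2),np.round(d['point'],3)) for d in finder.tip_of(X,n)])
print(state()[0]['ee_pos'])
```

```text
T blue_box [(0.68, array([ 0.653, -0.229,  0.006]))]
T green_box []
T yellow_box [(0.81, array([ 0.468, -0.08 ,  0.002]))]
T red_box [(0.96, array([ 0.654, -0.011,  0.007]))]
T white_tin [(0.72, array([0.451, 0.24 , 0.003])), (0.42, array([ 0.65 , -0.01 , -0.006]))]
S blue_box [(0.91, array([ 0.656, -0.226,  0.004]))]
S green_box [(0.96, array([ 0.458, -0.217,  0.008])), (0.17, array([ 0.455, -0.22 ,  0.001]))]
S yellow_box [(0.91, array([ 0.465, -0.08 ,  0.005]))]
S red_box [(0.69, array([ 0.657, -0.013,  0.005]))]
S white_tin [(0.56, array([0.454, 0.238, 0.006])), (0.54, array([ 0.581, -0.388, -0.002]))]
W blue_box [(0.83, array([ 0.655, -0.231,  0.002]))]
W green_box [(0.84, array([ 0.453, -0.223,  0.001])), (0.42, array([ 0.651, -0.015,  0.004]))]
W yellow_box [(0.57, array([ 0.464, -0.079,  0.005]))]
W red_box [(0.83, array([ 0.653, -0.012,  0.004]))]
W white_tin []
[ 0.45389337 -0.21517847  0.22152353]
```

View pics/a.png

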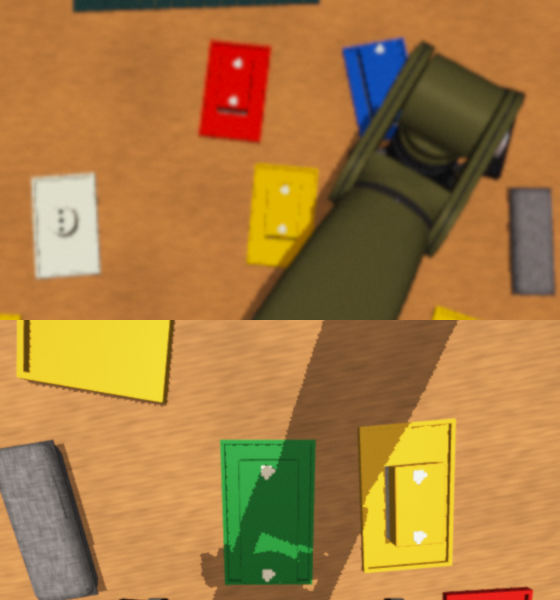

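View pics/s4.png

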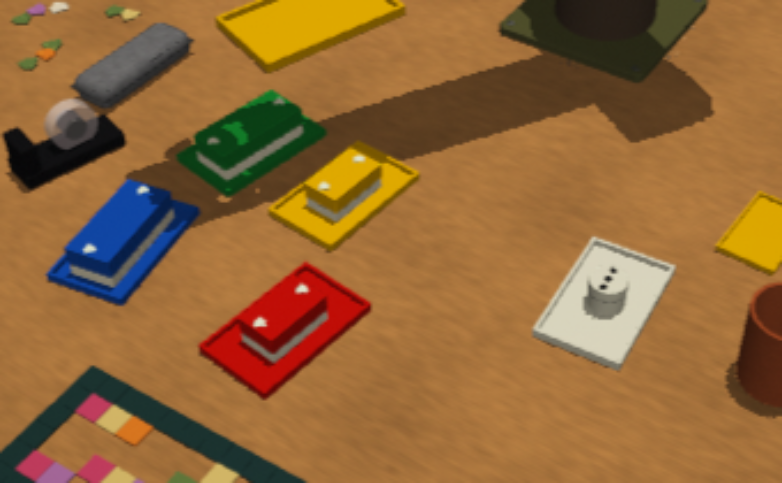

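Both views show every box flat and squared up in its own tray, with the tin centred in the white one. In the scene crop, green is at about (250,145) and blue at (120,235). Everything is within a few mm of centre, so I'm handing in.

```bash
python3 -c "
from bench import order
print(order.finish_job())"
```

```text
the job is handed in; nothing more can be done
None
```

I took both stacks apart and put all four boxes and the tin into the trays of their own colours. For yellow I used the middle-sized tray. The job was handed in at about 37 s of the 120 s; no verdict was reported.

**Position:** in the last check, networks and outline measurements put every centre within about 3–7 mm of its tray centre (limit 15 mm).

**Flat and squared:** by eye in the pictures, each box looked flat and square to its tray. I set their angles by the gripper and did not measure them again after release. The green box was let go a few mm high at a slight tilt. It looked flat afterwards.

**Keep-clear things:** the arm stayed clear of the mug, the spectacles case and the tape dispenser. They looked unmoved, but I did not measure their positions again.

**Disagreements and misses:**
- The first grip on the blue box was about 10 mm too high and off centre, so I opened and gripped it again.
- One sideways correction over the tin went the wrong way. I corrected it before gripping.
- The tool tilt drifted up to about 0.09 rad during the moves. The interface gives no way to correct it.
- The last top view missed the green box because the arm hid it. The wrist and scene views both found it: 0.453, -0.223 and 0.458, -0.217, against a tray centre of 0.453, -0.2185.
- A few other low-confidence reports were look-alikes, such as a tray taken for a box, and I ignored them.

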